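# Release the jammed stock tray with the pin

### The arm

A 7-joint arm with a two-finger parallel gripper is mounted at the origin on the work surface. World frame = base frame: x ahead of the robot, y to its left, z up, the work surface at z = 0. Lengths are in mm, angles in rad, forces in N, time in s.
With the tool pointing down it reaches from about 400 to 875 mm from the base axis. Payload 19.3 kg.
Tool frame: the origin (TCP) lies at the very end of the fingers, on their centre line; the grasp point (between the pads) lies 19 mm behind it (grip_point_offset is the z of the grasp point in the tool frame, in mm); z points along the fingers, x is the direction in which the jaws open and shut, and the axes are right-handed (so a half turn about z gives the same grasp; the last joint's range is limited). The gripper opens to 85 mm and grips with 20 to 120 N. Pads are 22 mm wide; open, the fingers measure 114 mm over their backs; the gripper's body (76 mm by 85 mm) begins 54 mm behind the grasp point. The pads swing forward as they close: fully open they stand 13 mm farther back than shut.
Start: joints at [1.2, 0.521, -0.036, 1.599, 0.021, 1.021, -0.113], TCP at [185.15, -596.937, 231.291] pointing down, gripper open.
Joint ranges: [-2.91, 2.91], [-0.3, 2.13], [-1.5, 1.42], [0.17, 2.43], [-1.26, 4.41], [0.16, 1.93], [-2.52, 2.52]. Speed limits (rad/s): [1.89, 1.89, 2.39, 2.39, 3.01, 3.01, 3.01].

### API

Orientations are given as a 3x3 rotation matrix whose columns are the frame's x, y, z axes.
In Python, from workcell import movep, movel, goto_joints, open_gripper, clamp, wait, inverse_kinematics, read_state, camera, PlanningError, finish_job, grip_point_offset gives the robot as it stands. Calls block until the motion is done:
- movep(position, orientation): joint-space move of the TCP to a pose.
- movel(position, frame=None, max_speed=150, guard=None): straight line of the TCP; frame=None keeps the orientation; max_speed is the mean speed in mm/s. With guard (N) it stops when the force on the tool has changed by that much, and returns True; else False.
- goto_joints(angles): joint-space move.
- open_gripper() and clamp(): open the fingers fully, or close them until they stop; the grip force is fixed at half the most.
- wait(seconds).
- inverse_kinematics(position, orientation): joint angles nearest the present ones, or None.
- read_state(): the state.
- camera(name): name is "scene" or "top" or "wrist"; returns a dict with "image" (420x560x3 uint8, blue, green, red), "range_z" (420x560 float32, mm along the optical axis (not along the pixel's ray), 0 where there is no reading), "fx", "fy", "cx", "cy" (pixels), "cam_to_world" (4x4, takes a point from camera to world coordinates). Camera axes: x right, y up, looking along -z (the intrinsics and any distortion apply to the point x, -y, -z); pixel columns grow to the right and rows downward; lengths in mm; the calibration is good to about 2 mm. A picture is of the moment at which its call begins.
A pose or a line that the arm cannot do raises PlanningError and nothing moves.
- finish_job(): hands the job in, once; it reports no verdict.
The state is a dict: "time": time; "qpos": joint angles; "qvel": joint speeds; "joint_efforts": joint torques, N m; "eef_pos": TCP position; "tool_rot": TCP orientation; "ft_force": force on the tool from outside, world axes, zero at the start; "torque": the same for the moment, N m; "finger_gap": finger opening in mm.
Only numpy, scipy, OpenCV 4.12 (cv2) and the standard library are available. Lean on these libraries where they do the work, as an engineer would, in place of code of your own. Each camera call takes 0.05 s, during which the arm holds its last target.

### The job

The lock of the blue-fronted stock tray has lost power. Take the orange-handled release pin from its wooden holder and push it gently down through the override hole on top of the unit until the hidden latch is tripped, without forcing it against its stop, and draw it out again so that the tray comes free. Then pull the tray fully out to its stop and leave the pin fully home in its holder, with nothing else on the table disturbed.

Things in the scene. Friction and masses are not known exactly. Their poses are not given: they have to be found in the camera images.
- unit: Grey steel tray unit fixed to the table, 200 (x) x 260 (y) x 100 mm high. Origin: centre of its underside; x points from its front (the blue tray front, facing the robot) to its back, z up. The sprung latch hidden under the override hole takes about 5 N at first and some 7 to 10 N to the end; it is tripped after 6 mm, has a hard stop at 10 mm, and bends above 20 N. Once tripped it frees the tray as the pin is drawn out.
- override_hole (a point): Centre of the round override hole, at the top surface of the unit (plate 6 mm thick). Hole 12 mm across, slightly bevelled, in a brass collar (28 mm outside, 18 mm inside, 3 mm high). The latch's flat plunger head, 18 mm across, lies straight below; its height differs from start to start: at rest 25 to 45 mm below the top surface.
- tray (a joint): How far the tray is out (m), towards the unit's front (its -x): 0 shut and latched, 0.100 fully out at its stop. It shows nothing while the latch is held pressed; once freed, a soft ejector pushes it out by about 0.04 within one to three seconds; from there it slides by hand with a drag of 1 to 2 N and stays where it is left.
- tray_handle (a point): Middle of the grip of the tray's steel bar handle, a round bar about 10 mm thick and 110 mm long along the unit's y axis, its centre 50 mm in front of the blue tray front and 32 mm below the unit's top; it moves with the tray.
- pin_grip (a point): Centre of the orange round handle of the release pin (16 mm across, 50 mm long). The pin stands upright in its holder at the start; it is 130 mm long: below the handle runs a straight steel rod, 6 mm across and 80 mm long with a tapered tip. The pin's z axis points from tip to handle. 60 g.
- pin_tip (a point): Lower end of the release pin's rod, 105 mm below the handle's centre along the pin.
- holder_hole0 (a point): Mouth of the hole in the pin's holder, a fixed upright wooden block 50 x 50 mm, 85 mm high. The hole is 9 mm across with a bevelled mouth and runs right down; with the pin home the handle's lower end rests on the block's top, so that the handle's centre is 25 mm above this point.
- jar: Round clear glass jar with a metal lid, 60 mm across, 85 mm high. Not to be disturbed. Origin: centre of its underside.
- amber_bottle: Brown glass bottle, 68 mm across, 190 mm high. Not to be disturbed. Origin: centre of its underside.
- small_amber: Small brown glass bottle, 52 mm across, 130 mm high. Not to be disturbed. Origin: centre of its underside.
- clear_bottle: Clear glass bottle with a white cap, 72 mm across, 200 mm high. Not to be disturbed. Origin: centre of its underside.
- vase: White ceramic vase, 90 mm across, 130 mm high. Not to be disturbed. Origin: centre of its underside.
- tape: Brown roll of tape lying flat on the rear of the tray unit's top, 90 mm across, 24 mm high. Not to be disturbed. Origin: centre of its underside.
- screwdriver: Screwdriver lying on the table. Not to be disturbed. Origin on its axis.
Mind the look-alikes: they are no part of the job. Several things look just like the part that bears holder_hole0: the one meant starts farthest to the robot's right.

How it is judged (in metres and radians):
On the way, in this order (a step that is already met when the one before it is completed fails the run):
1. the pin is down in the override hole, its tip more than 22 mm below the unit's top, with the tray still shut (z of pin_tip in the frame of override_hole below -0.022 m and horizontal distance between pin_tip and override_hole below 0.009 m and value of joint tray below 0.004 m), for 0.05 s.
2. the tray has come free, more than 20 mm out (value of joint tray above 0.02 m), for 0.05 s.
At the end, for the whole second after the job is handed in: The tray is pulled out to within 6 mm of its 100 mm stop; the pin stands in its holder, handle down on the block to within 5 mm, upright within 0.1 rad (value of joint tray above 0.094 m and horizontal distance between pin_tip and holder_hole0 below 0.006 m and z of pin_grip in the frame of holder_hole0 below 0.03 m and angle between pin_grip's own z axis and vertical below 0.1 rad); the robot touches nothing.
It fails at once if the pin is pushed against the unit or its latch with more than 20 N (contact force between pin and unit above 20 N).
It fails at once if a bystander is moved by more than 20 mm (distance of any of jar, amber_bottle, small_amber, clear_bottle, vase, tape, screwdriver from where it was at the start of the episode above 0.02 m).
It fails at once if a bottle, jar or vase is tipped (angle between any of jar, amber_bottle, small_amber, clear_bottle, vase's own z axis and vertical above 0.35 rad).
It also fails if it takes over 72 s, if anything falls off the work surface, if the arm or the gripper's body presses on something with over 40 N, if the wrist force passes 120 N, or if a joint passes its speed limit or range.

## Working session

There is one attempt and no reset: what is moved stays moved. The work goes in short steps, each a Python script; the robot and the scene stay as the last script left them, time stands still between calls to the robot, and variables do not carry over. Pictures are saved under pics/ and viewed, and the job is handed in when it is done.

```bash
ls; mkdir -p pics
python3 - <<'E'
from workcell import *
import cv2
s=read_state();print(s['time'],s['eef_pos'],s['finger_gap'],grip_point_offset)
for n in("scene","top","wrist"):
    c=camera(n);cv2.imwrite(f"pics/{n}0.png",c["image"]);print(n,c["fx"],c["cx"],c["cy"],c["cam_to_world"].round(3).tolist(),[k for k in c])
    import numpy as np;np.savez(f"{n}0.npz",**{k:v for k,v in c.items()})
E
```

```text
pics
0.0 [ 185.05037901 -596.61567762  230.70676988] 85.69443541585436 -18.700000000000003
scene 474.0752323260325 278.40001720710836 205.5530096777044 [[0.745, -0.506, 0.435, 1070.966], [0.667, 0.564, -0.487, -601.373], [0.001, 0.653, 0.758, 1017.292], [0.0, 0.0, 0.0, 1.0]] ['image', 'range_z', 'fx', 'fy', 'cx', 'cy', 'cam_to_world']
top 493.80272599805267 291.0927986953113 205.2723411729711 [[-0.008, 0.989, -0.145, 319.171], [-1.0, -0.008, -0.001, 2.494], [-0.002, 0.145, 0.989, 1736.286], [0.0, 0.0, 0.0, 1.0]] ['image', 'range_z', 'fx', 'fy', 'cx', 'cy', 'cam_to_world']
wrist 323.6365443221186 279.41289939802107 209.1523484699961 [[0.296, 0.922, 0.249, 248.826], [-0.955, 0.286, 0.077, -575.677], [-0.001, -0.261, 0.965, 373.17], [0.0, 0.0, 0.0, 1.0]] ['image', 'range_z', 'fx', 'fy', 'cx', 'cy', 'cam_to_world']
```

View pics/scene0.png

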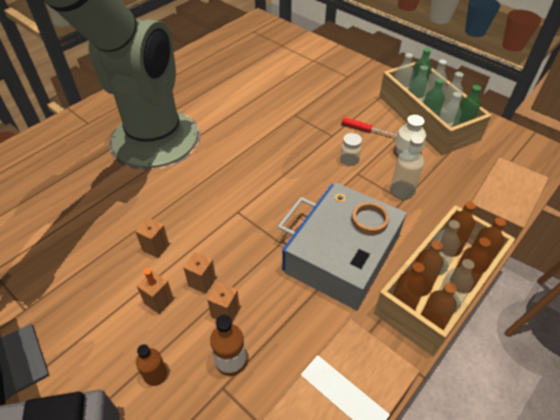

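View pics/top0.png

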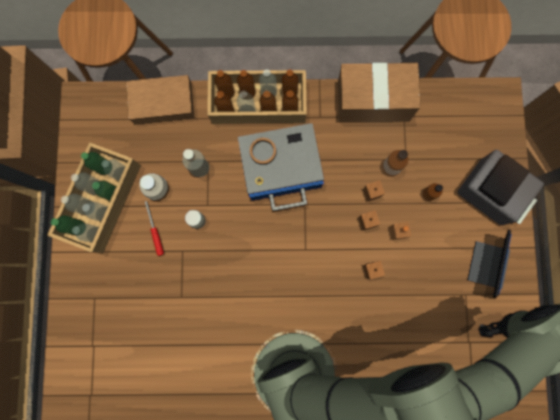

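View pics/wrist0.png

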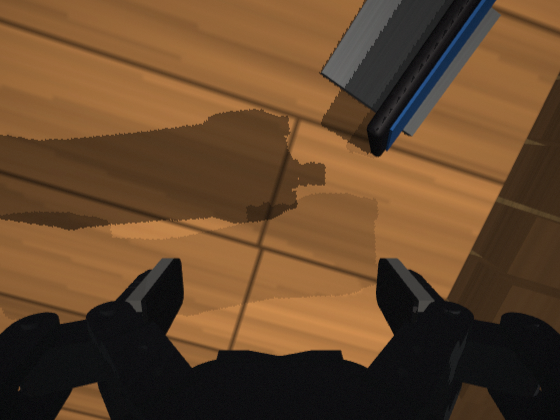

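The top view shows four wooden blocks, which are the look-alikes, at (373,191), (369,220), (401,231) and (373,270). The one at (401,231) is farthest right and holds the orange pin; in the scene view it is at (155,290). The unit's collar is at top (259,181) and the handle at (288,203). I'll check the choice in a close crop and measure.

```bash
cat > h.py <<'E'
import numpy as np, cv2
def ray(c,u,v):
    M=np.array(c["cam_to_world"]); d=M[:3,:3]@np.array([(u-c["cx"])/c["fx"],-(v-c["cy"])/c["fy"],-1.]); return M[:3,3],d
def onz(c,u,v,z):
    o,d=ray(c,u,v); return o+d*(z-o[2])/d[2]
def depthpt(c,u,v):
    o,d=ray(c,u,v); return o+d*float(c["range_z"][int(round(v)),int(round(u))])
def proj(c,p):
    M=np.array(c["cam_to_world"]); q=M[:3,:3].T@(np.array(p)-M[:3,3]); return c["cx"]+c["fx"]*q[0]/-q[2], c["cy"]-c["fy"]*q[1]/-q[2]
def tri(c1,p1,c2,p2):
    o1,d1=ray(c1,*p1);o2,d2=ray(c2,*p2)
    s=np.linalg.lstsq(np.c_[d1,-d2],o2-o1,rcond=None)[0]
    a=o1+s[0]*d1;b=o2+s[1]*d2;return (a+b)/2,np.linalg.norm(a-b)
def down(yaw): # tool z down, tool x at yaw
    c,s=np.cos(yaw),np.sin(yaw); return np.array([[c,s,0],[s,-c,0],[0,0,-1.]])
E
python3 - <<'E'
from h import *
S=dict(np.load("scene0.npz"));T=dict(np.load("top0.npz"))
def om(c):
    h=cv2.cvtColor(c["image"],cv2.COLOR_BGR2HSV);m=cv2.inRange(h,(5,200,200),(14,255,255))
    n,l,st,ce=cv2.connectedComponentsWithStats(m);return [(st[i].tolist(),ce[i].round(1).tolist()) for i in range(1,n) if st[i,4]>8]
print(om(S));print(om(T))
h=[(373,191),(369,220),(401,231),(373,270)]
for p in h: print(p,onz(T,*p,85).round(0),depthpt(T,*p).round(0))
for n,p in dict(coll=(259,181),tape=(263,152),han=(289,206),bl=(247,195),br=(321,185),tl=(240,137),tr=(313,127),jar=(195,219),).items(): print(n,onz(T,*p,100).round(0),depthpt(T,*p).round(0))
for n,p in dict(coll=(340,198),hanL=(300,203),hanR=(283,226),pin=(150,277),block=(154,288)).items(): print(n,depthpt(S,*p).round(0))
a=cv2.resize(S["image"][220:330,110:250],None,fx=4,fy=4,interpolation=2);b=cv2.resize(T["image"][120:290,230:430],None,fx=3,fy=3,interpolation=2)[:440]
cv2.imwrite("pics/cropS.png",a);cv2.imwrite("pics/cropT.png",b)
E
```

```text
[([146, 270, 5, 4, 12], [147.8, 271.8])]
[]
(373, 191) [ 608. -274.   85.] [ 609. -275.   80.]
(369, 220) [ 509. -257.   85.] [ 510. -257.   84.]
(401, 231) [ 471. -363.   85.] [ 471. -363.   86.]
(373, 270) [ 343. -265.   85.] [ 343. -265.   86.]
coll [643. 112. 100.] [651. 115.  63.]
tape [744.  99. 100.] [744.  99.  98.]
han [557.  11. 100.] [ 319.    2. 1736.]
bl [596. 152. 100.] [613. 162.  -2.]
br [628. -97. 100.] [635. -99.  64.]
tl [797. 177. 100.] [797. 177. 101.]
tr [830. -73. 100.] [833. -73.  89.]
jar [516. 326. 100.] [518. 328.  87.]
coll [623. 152.  50.]
hanL [529.  97.   4.]
hanR [585. -40.  76.]
pin [ 485. -370.  122.]
block [ 493. -374.   89.]
```

View pics/cropS.png

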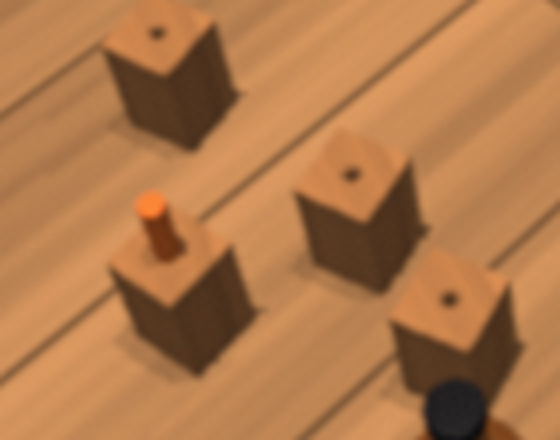

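View pics/cropT.png

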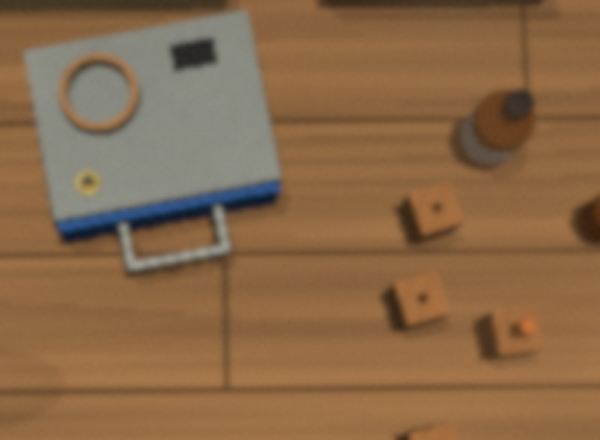

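The crop confirms it: the only block with an orange handle is the far-right one, pin top at scene (148,270) and top (406,229). I'll check reachability and then look from the wrist.

Run:
```python
from workcell import *
from h import *
S=dict(np.load("scene0.npz"));T=dict(np.load("top0.npz"))
pt,e=tri(S,(148,270.5),T,(405.7,228.7));print("pintop",pt.round(1),e, onz(T,405.7,228.7,135).round(1))
pt,e=tri(S,(340,198),T,(259.3,180.7));print("coll",pt.round(1),e,onz(T,259.3,180.7,103).round(1))
s=read_state();print(s['tool_rot'].round(3) if hasattr(s['tool_rot'],'round') else s['tool_rot'])
R=np.array(s['tool_rot'])
C=np.array(dict(np.load("wrist0.npz"))["cam_to_world"]);print("cam in tool",(R.T@(C[:3,3]-np.array(s['eef_pos']))).round(1))
for yaw in np.deg2rad(np.arange(-180,180,30)):
    print(round(np.rad2deg(yaw)),[ (lambda q:None if q is None else np.round(q,2).tolist())(inverse_kinematics(p,down(yaw))) for p in ([465,-375,300],[465,-375,91],[643,112,300])])
```

```text
pintop [ 475.1 -366.9  133.4] 2.8401837271278754 [ 474.2 -367.7  135. ]
coll [645.4 112.  100.4] 2.936620014185863 [643.7 110.9 103. ]
[[ 0.296 -0.955 -0.   ]
 [-0.955 -0.296  0.001]
 [-0.001  0.    -1.   ]]
cam in tool [  -1.3  -67.1 -142.3]
-180 [[0.35, 0.43, 0.32, 1.6, -0.15, 1.13, -2.43], [0.35, 0.69, 0.34, 1.8, -0.33, 0.71, -2.27], [0.42, 0.8, -1.27, 1.4, 0.76, 1.49, 2.32]]
-150 [[0.44, 0.42, 0.2, 1.6, -0.09, 1.13, -1.96], [0.43, 0.67, 0.22, 1.79, -0.21, 0.7, -1.86], [-0.89, 0.83, 1.23, 1.47, -0.78, 1.39, -2.25]]
-120 [[0.53, 0.41, 0.07, 1.6, -0.03, 1.13, -1.49], [0.51, 0.66, 0.09, 1.79, -0.09, 0.7, -1.44], [-0.04, 0.53, -0.34, 1.42, 0.18, 1.22, -2.5]]
-90 [[0.6, 0.41, -0.03, 1.59, 0.01, 1.14, -1.0], [0.59, 0.66, -0.02, 1.78, 0.02, 0.7, -1.01], [0.1, 0.56, -0.58, 1.41, 0.31, 1.26, -2.08]]
-60 [[0.69, 0.42, -0.15, 1.59, 0.07, 1.14, -0.53], [0.66, 0.66, -0.12, 1.78, 0.11, 0.71, -0.57], [0.13, 0.57, -0.64, 1.41, 0.35, 1.27, -1.58]]
-30 [[0.77, 0.42, -0.28, 1.58, 0.12, 1.15, -0.05], [0.73, 0.66, -0.22, 1.78, 0.21, 0.73, -0.12], [0.17, 0.59, -0.7, 1.41, 0.38, 1.28, -1.08]]
0 [[0.86, 0.44, -0.4, 1.58, 0.18, 1.16, 0.42], [0.8, 0.67, -0.32, 1.77, 0.3, 0.75, 0.33], [0.18, 0.59, -0.72, 1.41, 0.4, 1.29, -0.57]]
30 [[0.94, 0.45, -0.52, 1.57, 0.24, 1.18, 0.9], [0.89, 0.69, -0.45, 1.77, 0.4, 0.78, 0.76], [0.22, 0.61, -0.81, 1.41, 0.45, 1.31, -0.08]]
60 [[1.02, 0.47, -0.64, 1.57, 0.3, 1.2, 1.37], [0.96, 0.71, -0.57, 1.76, 0.5, 0.81, 1.2], [0.25, 0.63, -0.86, 1.41, 0.48, 1.32, 0.42]]
90 [[1.09, 0.5, -0.76, 1.56, 0.36, 1.22, 1.84], [1.04, 0.74, -0.68, 1.76, 0.6, 0.86, 1.65], [0.28, 0.65, -0.91, 1.4, 0.51, 1.34, 0.92]]
120 [[1.35, 0.7, -1.27, 1.55, 0.68, 1.39, 2.11], [1.34, 1.04, -1.28, 1.74, 1.07, 1.23, 1.85], [0.42, 0.8, -1.27, 1.4, 0.76, 1.49, 1.27]]
150 [[-0.12, 0.73, 1.23, 1.63, -0.71, 1.3, -2.44], [0.15, 0.78, 0.67, 1.81, -0.65, 0.79, -2.51], [0.42, 0.8, -1.27, 1.4, 0.76, 1.49, 1.8]]
```

Run:
```python
from workcell import *
from h import *
R=down(np.deg2rad(-60))
for n,p in (("hole",[635,107,260]),("pin",[474,-368,270])):
    movep(p,R); wait(0.2); c=camera("wrist");np.savez(f"w_{n}.npz",**c);cv2.imwrite(f"pics/w_{n}.png",c["image"]);s=read_state();print(s['time'],np.round(s['eef_pos'],1))
```

```text
3.3333 [635.1 106.7 260. ]
5.4083 [ 474.4 -367.5  270. ]
```

View pics/w_hole.png

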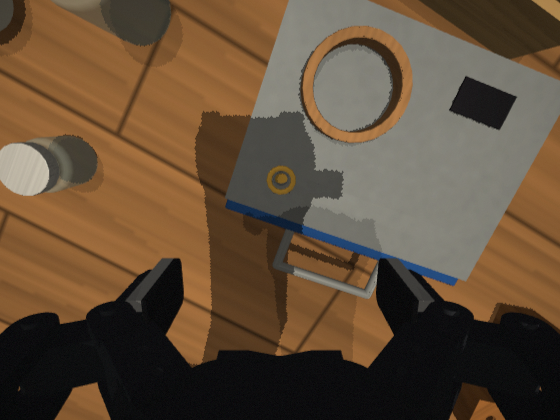

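View pics/w_pin.png

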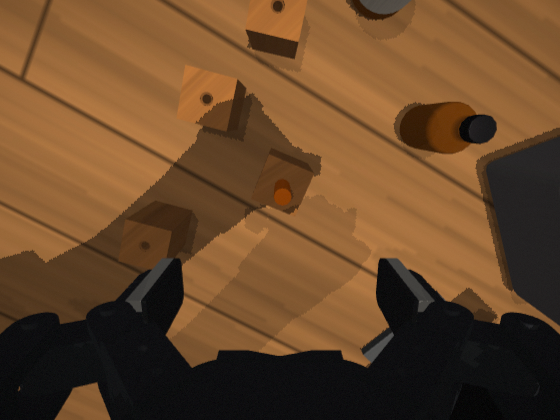

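The wrist view over the unit shows the collar at (281,180) and the handle bar from (276,266) to (371,294). Over the blocks, the orange pin top is at (283,196). Next I'll refine both by mask.

Run:
```python
from h import *
H=dict(np.load("w_hole.npz"));P=dict(np.load("w_pin.npz"))
def comps(c,lo,hi,box):
    x0,y0,x1,y1=box;h=cv2.cvtColor(c["image"],cv2.COLOR_BGR2HSV);m=cv2.inRange(h,lo,hi);k=np.zeros_like(m);k[y0:y1,x0:x1]=m[y0:y1,x0:x1];return k
m=comps(H,(15,100,40),(35,255,255),(262,162,302,198))
cs,_=cv2.findContours(m,cv2.RETR_EXTERNAL,cv2.CHAIN_APPROX_NONE);k=max(cs,key=cv2.contourArea);e=cv2.fitEllipse(k);print("collar",e,onz(H,*e[0],103).round(1),depthpt(H,e[0][0]+11,e[0][1]).round(1), "diam", e[1][1]/H["fx"]*(373+29-103-0))
m2=comps(P,(3,180,120),(14,255,255),(265,175,300,215))
cs,_=cv2.findContours(m2,cv2.RETR_EXTERNAL,cv2.CHAIN_APPROX_NONE);k=max(cs,key=cv2.contourArea);print("pin",cv2.boundingRect(k),cv2.fitEllipse(k))
for v in range(180,212,4): print(v,P["image"][v,268:300:4].tolist()[2:6],P["range_z"][v,268:300:4].round(0))
a=cv2.resize(P["image"][140:220,240:330],None,fx=6,fy=6,interpolation=2);b=cv2.resize(H["image"][150:210,250:310],None,fx=7,fy=7,interpolation=2)
cv2.imwrite("pics/c1.png",a);cv2.imwrite("pics/c2.png",b)
z=68
A=onz(H,276,266,z+4);B=onz(H,371,294,z+4);print("bar",A.round(1),B.round(1),np.linalg.norm(A-B),depthpt(H,325,281).round(1))
f1=onz(H,228,203,100);f2=onz(H,462,281,100);print("front",f1.round(1),f2.round(1),np.linalg.norm(f1-f2))
```

```text
collar ((280.80682373046875, 179.65310668945312), (28.2681941986084, 28.687786102294922), 54.97664260864258) [648.3 113.7 103. ] [653.4 104.8 102.8] diam 26.503953879969643
pin (274, 189, 17, 17) ((282.0938415527344, 196.58009338378906), (15.782975196838379, 16.242965698242188), 98.71485137939453)
180 [[30, 61, 98], [7, 41, 92], [1, 38, 89], [31, 61, 96]] [331. 331. 332. 326. 326. 332. 331. 332.]
184 [[7, 41, 91], [3, 40, 92], [6, 39, 91], [5, 37, 86]] [333. 332.   0. 304. 303. 318. 332. 333.]
188 [[8, 41, 92], [4, 47, 106], [7, 49, 107], [7, 38, 86]] [335. 333. 296. 286. 284. 295. 333. 333.]
192 [[9, 63, 139], [9, 63, 138], [8, 63, 138], [9, 62, 137]] [334. 335. 284. 283. 283. 283. 336. 334.]
196 [[3, 61, 136], [7, 63, 138], [7, 62, 136], [6, 62, 136]] [336. 335. 285. 285. 283. 284. 336. 335.]
200 [[6, 62, 136], [7, 62, 136], [7, 63, 136], [4, 62, 135]] [336. 337. 286. 284. 286. 285. 337. 337.]
204 [[30, 62, 100], [12, 61, 126], [11, 60, 129], [33, 63, 101]] [337. 338. 337. 286. 286. 338. 338. 338.]
208 [[33, 65, 102], [31, 62, 99], [31, 64, 100], [28, 57, 89]] [427. 426. 339. 339. 340. 339. 339. 339.]
bar [557.2  67.   72. ] [581.1 -43.9  72. ] 113.46384929733128 [569.2  10.6  73.2]
front [602.8 146.1 100. ] [ 649.8 -101.   100. ] 251.55753846995304
```

View pics/c1.png

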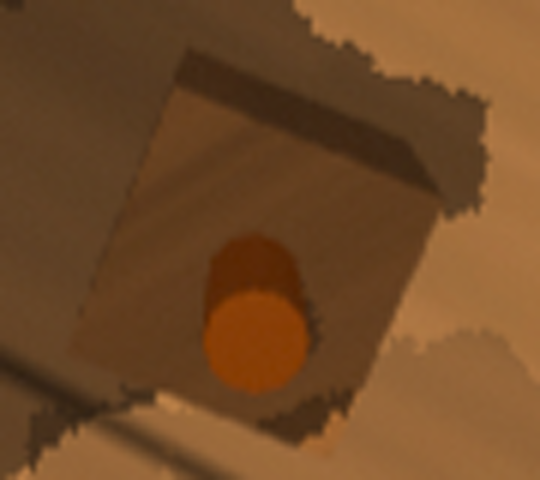

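View pics/c2.png

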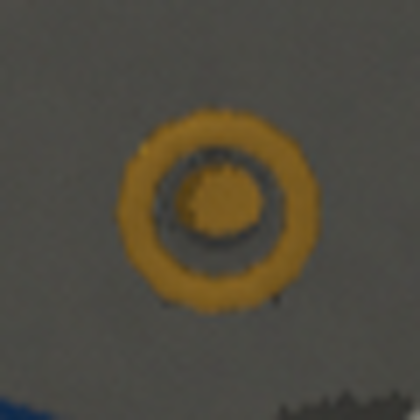

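Run:
```python
from h import *
P=dict(np.load("w_pin.npz"));H=dict(np.load("w_hole.npz"))
print("pin top",onz(P,282.5,196.7,135).round(1))
# block top corners (crop/6 + (240,140))
q=np.array([(175,88),(440,195),(335,412),(72,352)])/6+[240,140]
q=np.array([onz(P,*x,85) for x in q]);print(q.round(1).tolist(),np.linalg.norm(np.roll(q,-1,0)-q,axis=1).round(1))
print("hole",onz(H,281.4,178.6,100).round(1))
```

```text
pin top [ 478.7 -367.1  135. ]
[[499.6, -339.9, 85.0], [506.5, -387.7, 85.0], [464.9, -391.8, 85.0], [451.3, -346.9, 85.0]] [48.2 41.8 46.9 48.8]
hole [649.  113.5 100. ]
```

Run:
```python
from workcell import *
from h import *
R=down(np.deg2rad(-60))
movel([477,-367.2,145],R,max_speed=150)
c=camera("wrist");np.savez(f"w_pin2.npz",**c);cv2.imwrite(f"pics/w_pin2.png",c["image"]);s=read_state();print(s['time'],np.round(s['eef_pos'],1),np.round(s['ft_force'],1))
```

```text
6.4417 [ 477.5 -367.5  146. ] [-0.1  0.5  0.8]
```

View pics/w_pin2.png

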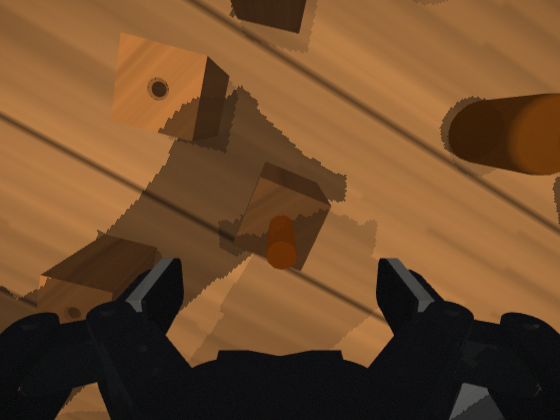

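Run:
```python
from workcell import *
from h import *
c=dict(np.load("w_pin2.npz"))
h=cv2.cvtColor(c["image"],cv2.COLOR_BGR2HSV);m=cv2.inRange(h,(3,180,125),(12,255,255));m[:200]=0;m[300:]=0;m[:,:260]=0;m[:,305:]=0
cs,_=cv2.findContours(m,cv2.RETR_EXTERNAL,cv2.CHAIN_APPROX_NONE);k=max(cs,key=cv2.contourArea);e=cv2.fitEllipse(k);print(e,cv2.boundingRect(k))
p=onz(c,*e[0],135);s=read_state();R=np.array(s['tool_rot']);print(p.round(1),"in tool",(R.T@(p-np.array(s['eef_pos']))).round(1), R.round(4).tolist())
print("tcp pix",proj(c,s['eef_pos']))
```

```text
Traceback (most recent call last):
ValueError: max() iterable argument is empty
```

Run:
```python
from workcell import *
from h import *
c=dict(np.load("w_pin2.npz"))
i=c["image"]; print(i[244:272:4,281].tolist())
m=((i[...,2]>115)&(i[...,0]<25)).astype('uint8')*255;m[:235]=0;m[285:]=0;m[:,:262]=0;m[:,300:]=0
cs,_=cv2.findContours(m,cv2.RETR_EXTERNAL,cv2.CHAIN_APPROX_NONE);k=max(cs,key=cv2.contourArea);e=cv2.fitEllipse(k);print(e,cv2.boundingRect(k))
p=onz(c,*e[0],135);s=read_state();R=np.array(s['tool_rot']);print(p.round(1),"in tool",(R.T@(p-np.array(s['eef_pos']))).round(1), R.round(4).tolist())
print("tcp pix",proj(c,s['eef_pos']))
```

```text
[[9, 48, 105], [4, 48, 105], [5, 47, 104], [6, 47, 104], [10, 48, 104], [8, 47, 103], [3, 47, 103]]Traceback (most recent call last):
  File "<stdin>", line 6, in <module>
ValueError: max() iterable argument is empty
```

Run:
```python
from workcell import *
from h import *
c=dict(np.load("w_pin2.npz"))
i=c["image"]; print(i[216:272:4,281].tolist())
m=((i[...,2]>96)&(i[...,0]<20)).astype('uint8')*255;m[:235]=0;m[285:]=0;m[:,:262]=0;m[:,300:]=0
cs,_=cv2.findContours(m,cv2.RETR_EXTERNAL,cv2.CHAIN_APPROX_NONE);k=max(cs,key=cv2.contourArea);e=cv2.fitEllipse(k);print(e,cv2.boundingRect(k))
p=onz(c,*e[0],135);s=read_state();R=np.array(s['tool_rot']);print(p.round(1),"in tool",(R.T@(p-np.array(s['eef_pos']))).round(1), R.round(4).tolist())
print("tcp pix",proj(c,s['eef_pos']))
```

```text
[[10, 44, 98], [6, 43, 97], [7, 44, 98], [6, 43, 96], [8, 41, 90], [5, 41, 90], [4, 41, 90], [9, 48, 105], [4, 48, 105], [5, 47, 104], [6, 47, 104], [10, 48, 104], [8, 47, 103], [3, 47, 103]]
((281.2994079589844, 254.9993438720703), (26.53046226501465, 28.67898178100586), 90.94127655029297) (267, 241, 30, 28)
[ 479.  -366.6  135. ] in tool [-0.  -1.8 11. ] [[0.4999, -0.8661, 0.0012], [-0.8661, -0.4999, -0.0009], [0.0014, -0.0005, -1.0]]
tcp pix (np.float64(281.4930312733393), np.float64(267.5362681468822))
```

Run:
```python
from workcell import *
from h import *
R=down(np.deg2rad(-60))
print(movel([478.2,-367,93],R,max_speed=70,guard=8))
s=read_state();print(s['time'],np.round(s['eef_pos'],1),np.round(s['ft_force'],1))
clamp();s=read_state();print(s['time'],np.round(s['eef_pos'],2),np.round(s['ft_force'],1),s['finger_gap'])
c=camera("wrist");cv2.imwrite(f"pics/w_grasp.png",c["image"])
```

```text
False
7.3333 [ 478.4 -367.1   93.3] [-0.9 -0.4 -0.3]
7.9833 [ 478.23 -367.05   93.16] [-0.9  0.3  4.3] 13.426257521811912
```

View pics/w_grasp.png

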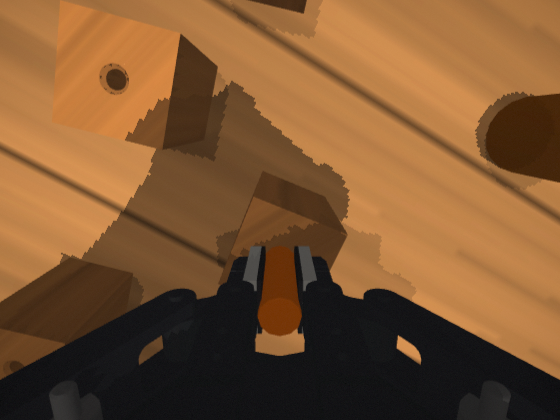

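Run:
```python
from workcell import *
from h import *
R=down(np.deg2rad(-60))
print(movel([478.2,-367.05,235],R,max_speed=120,guard=15))
s=read_state();print(s['time'],np.round(s['eef_pos'],1),np.round(s['ft_force'],1),s['finger_gap'])
movep([648,113.4,235],R)
movel([648,113.4,212],R,max_speed=60); wait(0.3)
s=read_state();print(s['time'],np.round(s['eef_pos'],1),np.round(s['ft_force'],1),s['finger_gap'])
for n in("wrist","scene","top"):
    c=camera(n);np.savez(f"hov_{n}.npz",**c);cv2.imwrite(f"pics/hov_{n}.png",c["image"])
```

```text
False
9.3667 [ 477.9 -366.9  234.3] [ 0.4 -0.7 -0.8] 13.407902306843805
12.05 [648.1 113.4 212.2] [ 0.1 -0.1 -0.9] 13.632647311402865
```

View pics/hov_wrist.png

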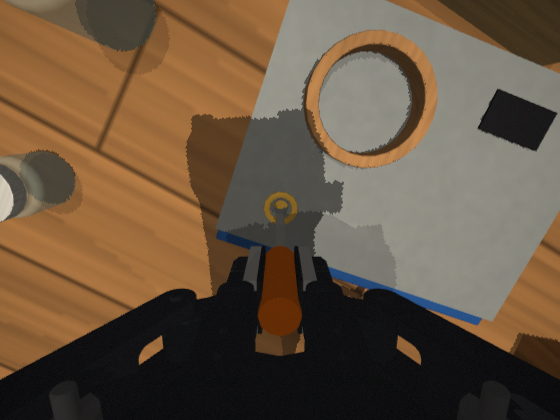

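View pics/hov_scene.png

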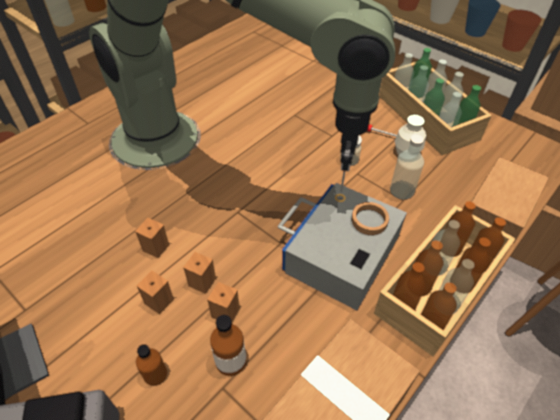

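Run:
```python
from workcell import *
from h import *
c=dict(np.load("hov_wrist.npz"));S=dict(np.load("hov_scene.npz"))
a=cv2.resize(c["image"][185:265,240:320],None,fx=7,fy=7,interpolation=2);b=cv2.resize(S["image"][150:220,310:380],None,fx=7,fy=7,interpolation=2)
cv2.imwrite("pics/c3.png",a);cv2.imwrite("pics/c4.png",b)
s=read_state();R=np.array(s['tool_rot']);p=np.array(s['eef_pos'])
for z in(120,124,128): print(z,proj(c,[p[0],p[1],z]))
h=cv2.cvtColor(c["image"],cv2.COLOR_BGR2HSV);m=cv2.inRange(h,(15,100,40),(35,255,255));m[:185]=0;m[230:]=0;m[:,:255]=0;m[:,305:]=0
cs,_=cv2.findContours(m,cv2.RETR_EXTERNAL,cv2.CHAIN_APPROX_NONE);k=max(cs,key=cv2.contourArea);e=cv2.fitEllipse(k);print(e,onz(c,*e[0],103).round(1))
```

```text
120 (np.float64(280.58949242429026), np.float64(214.34931834691207))
124 (np.float64(280.6113962959204), np.float64(215.83667522293382))
128 (np.float64(280.6340158926677), np.float64(217.37263257892883))
((280.32464599609375, 207.72642517089844), (30.00579261779785, 31.291961669921875), 86.1500015258789) [648.6 113.9 103. ]
```

View pics/c3.png

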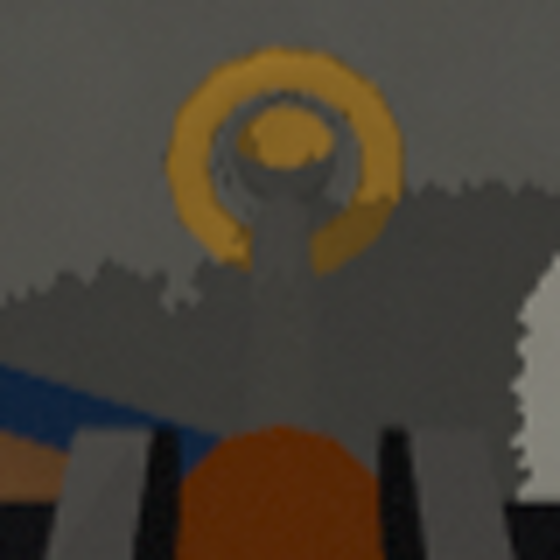

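View pics/c4.png

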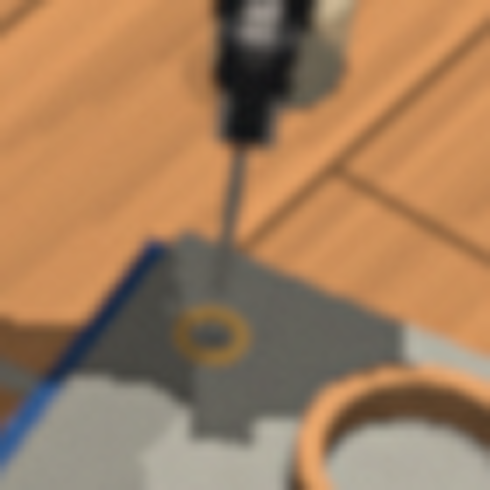

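Run:
```python
from h import *
c=dict(np.load("hov_wrist.npz"))
for r in (210,212,214): print(r,onz(c,280,r,124).round(1))
g=c["image"][200:222,272:290].mean(2).astype(int)
print(g)
```

```text
210 [651.7 116.  124. ]
212 [650.4 115.3 124. ]
214 [649.1 114.5 124. ]
[[83 73 74 69 65 65 75 79 81 78 78 72 63 65 70 73 79 80]
 [78 70 67 65 68 77 87 86 87 88 89 85 81 74 67 66 71 64]
 [73 68 64 66 75 88 87 88 89 89 90 90 90 85 70 59 70 71]
 [70 66 66 65 90 87 86 89 87 89 90 90 91 89 84 71 67 71]
 [67 68 64 65 83 86 86 87 88 90 91 91 90 91 90 78 69 68]
 [67 67 63 65 67 86 87 88 88 90 89 90 89 91 90 77 68 70]
 [67 64 63 64 66 86 88 88 89 89 91 90 82 91 85 69 69 70]
 [69 61 60 63 65 81 89 89 88 90 90 81 66 82 69 59 70 70]
 [69 62 58 58 59 63 81 81 82 84 82 65 62 59 58 58 71 70]
 [65 68 56 59 59 58 59 59 63 64 59 57 58 57 58 60 70 71]
 [56 69 60 56 59 60 59 58 57 58 59 57 58 57 54 66 71 71]
 [62 71 67 55 55 57 59 58 58 58 57 58 56 51 57 71 70 72]
 [73 70 71 65 55 54 58 58 60 59 56 54 53 52 65 71 73 75]
 [76 72 71 72 66 60 59 62 63 61 56 52 52 55 58 66 70 76]
 [76 75 72 66 70 65 64 63 64 63 61 58 55 55 55 56 58 69]
 [73 75 75 64 67 62 64 62 64 64 62 61 56 56 56 56 60 59]
 [82 71 72 71 64 63 65 64 64 63 62 62 56 58 58 56 61 62]
 [91 82 61 64 62 63 64 63 63 64 63 60 56 59 59 59 64 64]
 [91 81 65 62 62 63 65 64 63 63 61 60 58 63 64 64 64 65]
 [90 76 77 68 62 62 64 63 64 64 62 61 62 65 65 63 63 63]
 [90 90 89 65 61 65 65 63 65 64 63 61 62 65 65 63 65 64]
 [81 80 82 65 62 64 64 64 64 64 62 60 62 66 64 65 63 61]]
```

Run:
```python
from workcell import *
from h import *
R=down(np.deg2rad(-60))
x,y=647.1,112.9
movel([x,y,196],R,max_speed=40)
g=movel([x,y,167],R,max_speed=25,guard=3.5)
s=read_state();print(g,s['time'],np.round(s['eef_pos'],1),np.round(s['ft_force'],1),s['finger_gap'])
if not g:
    g=movel([x,y,140],R,max_speed=10,guard=3.5)
    s=read_state();print(g,s['time'],np.round(s['eef_pos'],1),np.round(s['ft_force'],1),s['finger_gap'])
c=camera("wrist");cv2.imwrite(f"pics/in1.png",c["image"][150:330,200:360])
c=camera("scene");cv2.imwrite(f"pics/in2.png",cv2.resize(c["image"][140:280,270:410],None,fx=4,fy=4))
```

```text
False 14.0583 [647.2 112.9 167.2] [ 0.4 -0.2 -0.3] 13.688691221196686
True 15.3167 [647.1 113.  156.8] [-0.6  0.5  5.7] 13.910459680148648
```

View pics/in2.png

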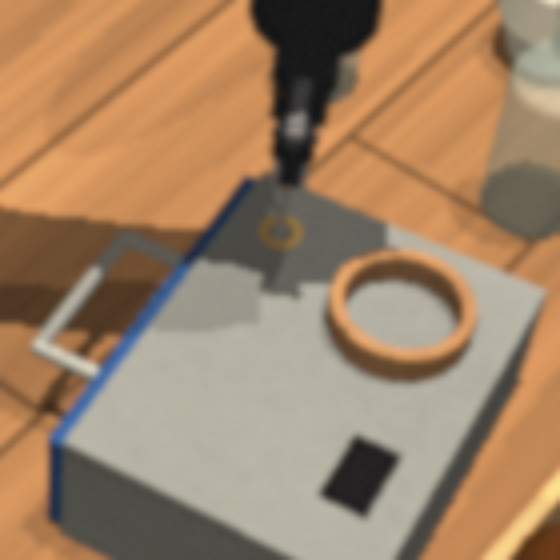

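Contact came at 5.7 N with the tip about 31 mm below the top, which fits the stated 25–45 mm. The tray is still shut. I'll press on in small steps.

Run:
```python
from workcell import *
from h import *
R=down(np.deg2rad(-60))
x,y=647.1,112.9
for z in (155,153,151.5,150.3,149.3,148.8):
    g=movel([x,y,z],R,max_speed=8,guard=7)
    s=read_state();f=s['ft_force'];print(z,g,round(s['time'],2),np.round(s['eef_pos'],1),np.round(f,1),round(s['finger_gap'],2))
    if g or f[2]>13: break
```

```text
155 False 15.75 [647.3 113.1 155.4] [-1.   0.4  6.8] 13.51
153 False 16.15 [647.3 113.1 153.4] [-1.   0.6  5.6] 13.58
151.5 False 16.48 [647.3 113.2 152. ] [-1.2 -0.4  6.5] 13.74
150.3 False 16.78 [647.3 113.1 150.8] [-1.1  0.1  6.8] 13.51
149.3 False 17.06 [647.3 113.2 149.8] [-1.7  0.4  8.1] 13.34
148.8 False 17.31 [647.3 113.2 149.4] [-1.4  0.7  7.5] 13.35
```

Run:
```python
from workcell import *
from h import *
R=down(np.deg2rad(-60))
x,y=647.1,112.9
g=movel([x,y,148.1],R,max_speed=6,guard=6); wait(0.15)
s=read_state();print(g,round(s['time'],2),np.round(s['eef_pos'],1),np.round(s['ft_force'],1))
movel([x,y,175],R,max_speed=50); movel([x,y,225],R,max_speed=120)
s=read_state();print(round(s['time'],2),np.round(s['eef_pos'],1),np.round(s['ft_force'],1),s['finger_gap'])
for n in("wrist","scene","top"):
    c=camera(n);np.savez(f"out_{n}.npz",**c);cv2.imwrite(f"pics/out_{n}.png",c["image"])
```

```text
False 17.73 [647.3 113.2 148.7] [-1.8 -0.3  9.3]
18.98 [646.9 112.7 224.5] [-1.2 -0.8 -1.2] 13.412367761417054
```

View pics/out_wrist.png

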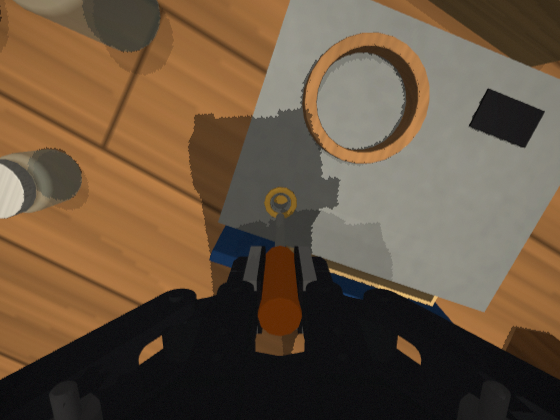

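View pics/out_scene.png

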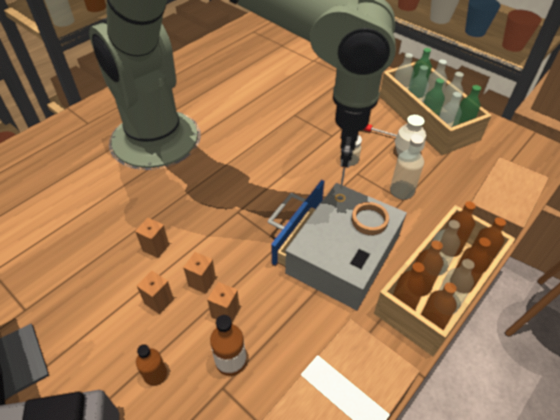

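The tray is coming out: in the scene view its front is now at (300,222). Next, the pin goes back to the holder.

Run:
```python
from workcell import *
from h import *
R=down(np.deg2rad(-60))
movep([478.2,-367.05,225],R)
movel([478.2,-367.05,187],R,max_speed=80);wait(0.25)
s=read_state();print(round(s['time'],2),np.round(s['eef_pos'],1),np.round(s['ft_force'],1),s['finger_gap'])
c=camera("wrist");np.savez("ret_wrist.npz",**c)
cv2.imwrite("pics/ret.png",cv2.resize(c["image"][170:270,230:330],None,fx=6,fy=6,interpolation=2))
```

```text
21.86 [ 478.4 -367.2  187.4] [ 0.7 -0.2  0.1] 13.711702055329244
```

View pics/ret.png

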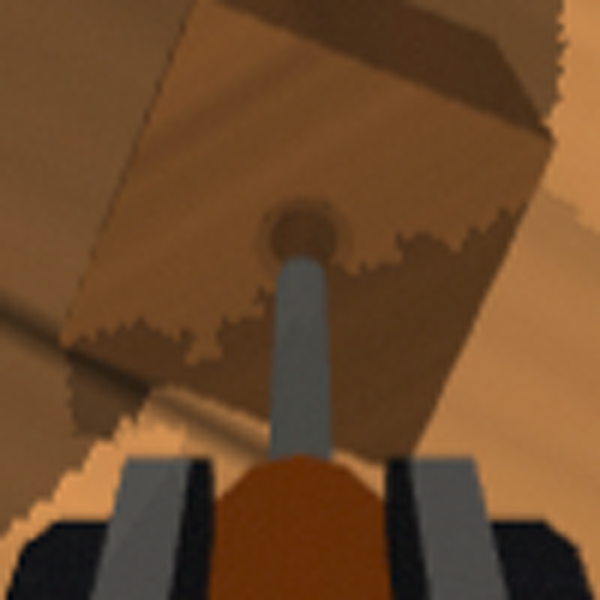

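Run:
```python
from workcell import *
from h import *
c=dict(np.load("ret_wrist.npz"))
print("hole",onz(c,280.6,209.5,85).round(1),onz(c,280.6,210.2,85).round(1),"tip",onz(c,280.4,213.8,99.2).round(1),onz(c,280.4,214.6,99.2).round(1))
R=down(np.deg2rad(-60))
s=read_state();x,y=478.2,-367.05
g=movel([x,y,173],R,max_speed=25,guard=4)
s=read_state();print(g,round(s['time'],2),np.round(s['eef_pos'],1),np.round(s['ft_force'],1),s['finger_gap'])
if not g:
  g=movel([x,y,155],R,max_speed=25,guard=5)
  s=read_state();print(g,round(s['time'],2),np.round(s['eef_pos'],1),np.round(s['ft_force'],1),s['finger_gap'])
c=camera("wrist");np.savez("ret2_wrist.npz",**c)
cv2.imwrite("pics/ret2.png",cv2.resize(c["image"][170:270,230:330],None,fx=6,fy=6,interpolation=2))
```

```text
hole [ 479.2 -366.8   85. ] [ 478.7 -367.1   85. ] tip [ 479.6 -366.3   99.2] [ 479.1 -366.6   99.2]
False 22.62 [ 478.3 -367.   173. ] [ 0.5  0.2 -0.9] 13.252204191446577
False 23.48 [ 478.3 -367.1  155.1] [ 0.5  0.2 -0.2] 13.960999392767555
```

View pics/ret2.png

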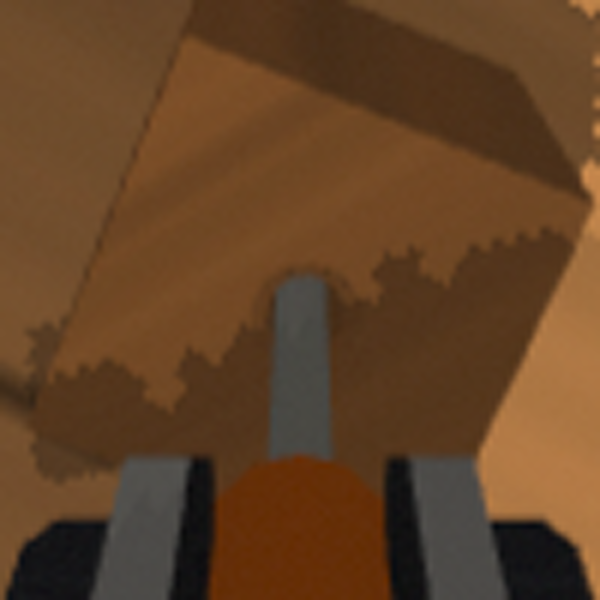

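The rod has entered the hole freely; the image shows it in the mouth at crop (300,275), with no force. I'll lower it until the handle seats, then release.

Run:
```python
from workcell import *
from h import *
R=down(np.deg2rad(-60)); x,y=478.2,-367.05
g=movel([x,y,97],R,max_speed=60,guard=6)
s=read_state();print(g,round(s['time'],2),np.round(s['eef_pos'],1),np.round(s['ft_force'],1))
if not g:
  g=movel([x,y,91],R,max_speed=12,guard=5)
s=read_state();print(g,round(s['time'],2),np.round(s['eef_pos'],1),np.round(s['ft_force'],1))
```

```text
False 24.65 [ 478.4 -367.2   97.4] [-0.3 -0.   0.6]
True 25.05 [ 478.3 -367.2   93.1] [-0.7  0.7  8.3]
```

Run:
```python
from workcell import *
from h import *
R=down(np.deg2rad(-60)); x,y=478.2,-367.05
open_gripper()
s=read_state();print(round(s['time'],2),np.round(s['eef_pos'],1),np.round(s['ft_force'],1),s['finger_gap'])
movel([x,y,240],R,max_speed=150)
for n in("wrist","scene","top"):
    c=camera(n);np.savez(f"rel_{n}.npz",**c);cv2.imwrite(f"pics/rel_{n}.png",c["image"])
T=c
cv2.imwrite("pics/rel_topc.png",cv2.resize(T["image"][110:250,200:340],None,fx=4,fy=4,interpolation=2))
print(read_state()['time'])
```

```text
25.74 [ 477.9 -367.    92.6] [-0.1 -0.4 -0.1] 85.55074730906748
27.025
```

View pics/rel_wrist.png

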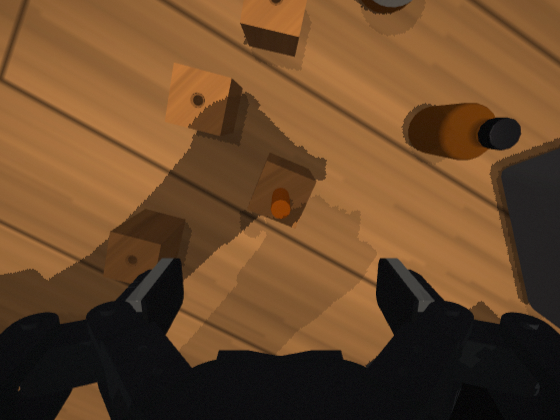

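View pics/rel_topc.png

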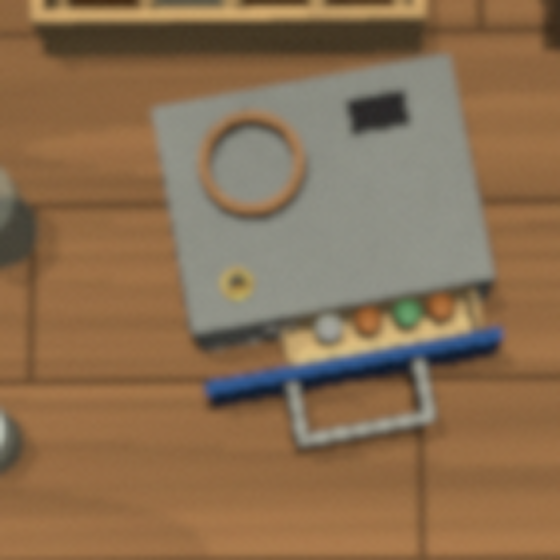

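View pics/rel_scene.png

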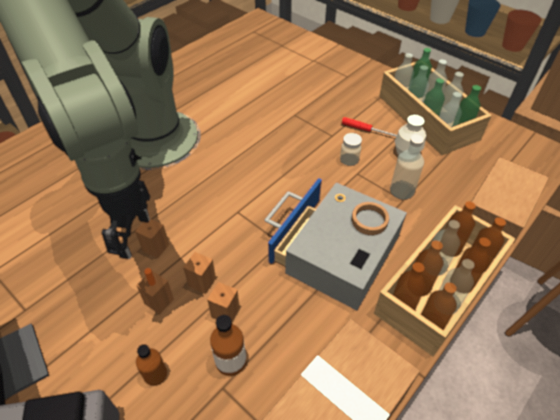

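Run:
```python
from h import *
T=dict(np.load("rel_top.npz"))
P=lambda u,v,z: onz(T,200+u/4,110+v/4,z)
tl,tr,br,bl=[P(*q,100) for q in((152,108),(452,57),(493,277),(197,330))]
for a,b in((tl,tr),(bl,br),(tl,bl),(tr,br)): d=b-a;print(np.linalg.norm(d).round(1),np.rad2deg(np.arctan2(d[1],d[0])).round(1))
a,b=P(300,440,70),P(432,417,70);d=b-a;print("bar",a.round(1),b.round(1),((a+b)/2).round(1),np.linalg.norm(d).round(1),np.rad2deg(np.arctan2(d[1],d[0])).round(1))
a,b=P(206,383,98),P(500,330,98);d=b-a;print("front",a.round(1),b.round(1),((a+b)/2).round(1),np.linalg.norm(d).round(1),np.rad2deg(np.arctan2(d[1],d[0])).round(1))
m=((T["image"][...,0].astype(int)>T["image"][...,2].astype(int)+40)&(T["image"][...,0]>60)).astype('uint8');m[:180]=0;m[220:]=0;m[:,:240]=0;m[:,330:]=0
print(cv2.minAreaRect(cv2.findNonZero(m)))
```

```text
260.6 -80.5
253.3 -80.2
196.9 -168.5
195.1 -170.6
bar [513.9  59.6  70. ] [532.6 -52.7  70. ] [523.3   3.4  70. ] 113.9 -80.5
front [559.4 137.3  98. ] [ 602.4 -110.    98. ] [580.9  13.6  98. ] 251.0 -80.1
((288.0846252441406, 200.45571899414062), (3.8765721321105957, 73.34588623046875), 79.47921752929688)
```

Run:
```python
from workcell import *
from h import *
R=down(np.deg2rad(-80.2))
u=np.array([np.cos(np.deg2rad(9.8)),np.sin(np.deg2rad(9.8))])
for d in (0,-80): 
    p=np.array([551,8.5])+d*u; q=inverse_kinematics([*p,52],R);print(d,None if q is None else np.round(q,2))
movep([551,8.5,240],R); clamp()
movel([551,8.5,140],R,max_speed=120)
s=read_state();print(round(s['time'],2),np.round(s['eef_pos'],1),np.round(s['ft_force'],1),s['finger_gap'])
c=camera("wrist");np.savez("hk_wrist.npz",**c);cv2.imwrite("pics/hk.png",c["image"])
```

```text
0 [ 0.23  0.71 -0.49  1.9   0.52  0.66 -1.99]
-80 [ 0.26  0.62 -0.49  2.11  0.56  0.54 -2.05]
30.2 [551.4   8.6 140.6] [-0.1  0.2  1. ] -0.49091114251201123
```

View pics/hk.png

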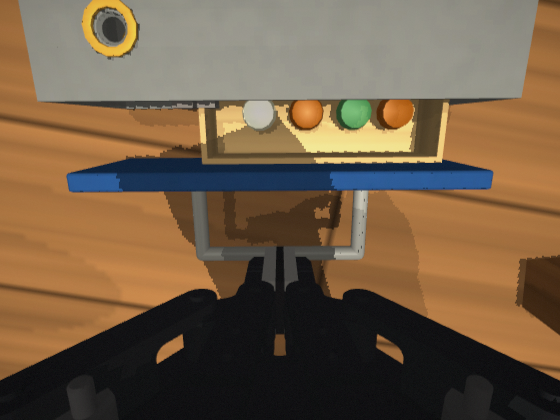

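Run:
```python
from workcell import *
from h import *
c=dict(np.load("hk_wrist.npz"))
s=read_state();R=np.array(s['tool_rot']);p=np.array(s['eef_pos'])
for n,q in dict(barL=(207,253,68),barR=(362,253,68),barM=(284,253,68),front=(284,175,100),front2=(284,189,92)).items():
    w=onz(c,*q);print(n,w.round(1),"tool",(R.T@(w-p)).round(1))
for v in (165,172,180,186,192,200,253): print(v,depthpt(c,340,v).round(1))
```

```text
barL [519.2  56.9  68. ] tool [-53.2  23.6  72.7]
barR [538.  -52.2  68. ] tool [57.6 23.6 72.7]
barM [528.6   2.7  68. ] tool [ 1.8 23.6 72.7]
front [588.7  13.8 100. ] tool [  1.1 -37.6  40.8]
front2 [579.2  12.   92. ] tool [  1.3 -27.9  48.8]
165 [596.4 -23.7  64.5]
172 [594.9 -19.   91.9]
180 [590.3 -19.9  92.3]
186 [586.6 -20.9  91.5]
192 [566.5 -42.6  -1.3]
200 [559.8 -43.7   0.8]
253 [537.1 -35.5  72.5]
```

Run:
```python
from workcell import *
from h import *
R=down(np.deg2rad(-80.2))
u=np.array([np.cos(np.deg2rad(9.8)),np.sin(np.deg2rad(9.8)),0])
p=np.array([551,8.5,52])
def st(g):
    s=read_state();print(g,round(s['time'],2),np.round(s['eef_pos'],1),np.round(s['ft_force'],1));return s
g=movel(p,R,max_speed=60,guard=6);st(g)
if not g:
    g=movel(p-50*u,R,max_speed=35,guard=12);st(g)
    if not g:
        g=movel(p-95*u,R,max_speed=20,guard=8);s=st(g)
        print("travel",(p-np.array(s['eef_pos']))@u)
c=camera("top");cv2.imwrite("pics/pull_top.png",c["image"]);c=camera("scene");cv2.imwrite("pics/pull_scene.png",c["image"])
c=camera("wrist");np.savez("pull_wrist.npz",**c);cv2.imwrite("pics/pull_w.png",c["image"])
```

```text
False 31.87 [551.2   8.5  52.3] [-0.6  0.3  0.3]
False 33.44 [5.017e+02 1.000e-01 5.190e+01] [ 0.2  0.1 -0.3]
True 34.56 [483.9  -3.1  52.1] [3.5 0.5 0. ]
travel 68.10503602701392
```

View pics/pull_scene.png

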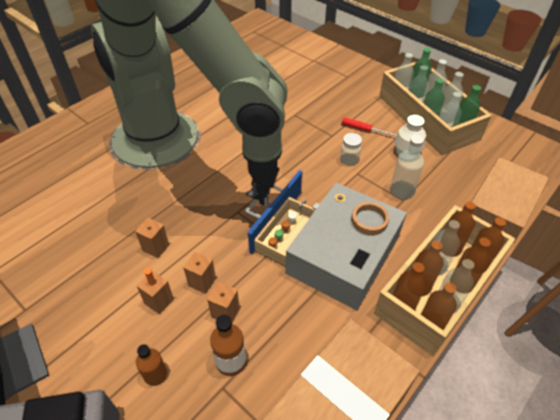

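View pics/pull_w.png

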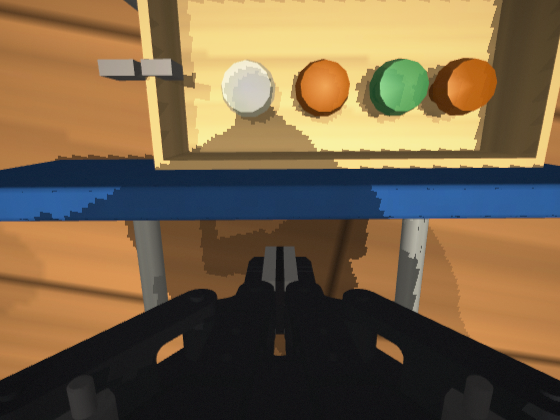

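Run:
```python
from workcell import *
from h import *
R=down(np.deg2rad(-80.2))
u=np.array([np.cos(np.deg2rad(9.8)),np.sin(np.deg2rad(9.8)),0])
p=np.array([551,8.5,52])
def st(g):
    s=read_state();print(g,round(s['time'],2),np.round(s['eef_pos'],1),np.round(s['ft_force'],1),"travel",(p-np.array(s['eef_pos']))@u)
g=movel(p-80*u,R,max_speed=8,guard=10);st(g)
movel(p-(54)*u,R,max_speed=60);st(0)
movel(p-54*u+[0,0,130],R,max_speed=120)
movep([430,-150,260],down(np.deg2rad(-80.2)))
wait(0.3);st(0)
for n in("wrist","scene","top"):
    c=camera(n);np.savez(f"end_{n}.npz",**c);cv2.imwrite(f"pics/end_{n}.png",c["image"])
```

```text
True 35.2 [483.9  -3.   52. ] [3.  0.6 1. ] travel 68.04178876333297
0 35.58 [497.7  -0.6  51.7] [-0.3  0.4 -0.4] travel 54.01899763518116
0 37.88 [ 430.3 -149.2  259.7] [0.2 0.4 0.1] travel 145.8211251299637
```

View pics/end_top.png

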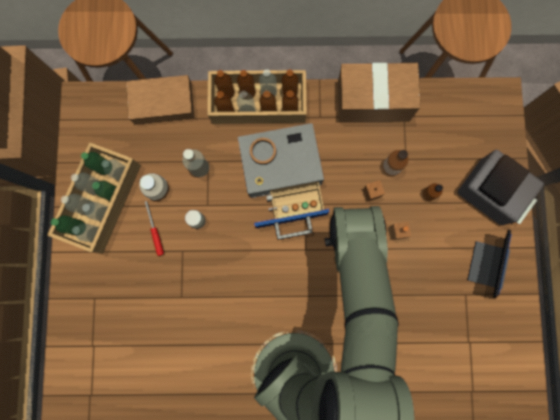

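View pics/end_scene.png

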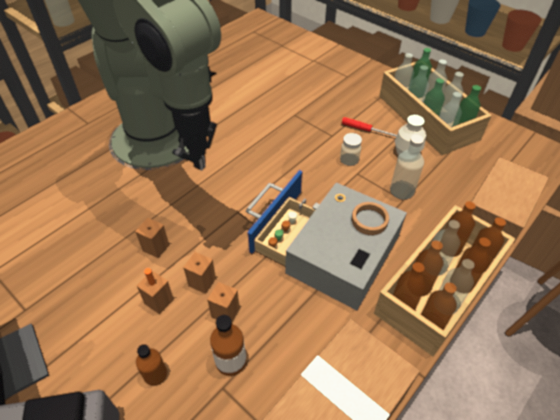

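Run:
```python
from h import *
u=np.array([.985,.17,0])
for f in("top0","rel_top","end_top"):
    T=dict(np.load(f+".npz"));i=T["image"].astype(int)
    m=((i[...,0]>i[...,2]+40)&(i[...,0]>60)).astype('uint8');m[:170]=0;m[235:]=0;m[:,:240]=0;m[:,332:]=0
    r=cv2.minAreaRect(cv2.findNonZero(m));w=onz(T,*r[0],75);print(f,np.round(r[0],1),np.round(r[1],1),w.round(1),w@u)
S0,S1=dict(np.load("scene0.npz"))["image"],dict(np.load("end_scene.npz"))["image"]
d=cv2.absdiff(S0,S1).max(2)>40
for n,(x,y,w,h) in dict(jar=(338,130,26,34),clear=(390,115,36,85),tape=(350,200,42,34),screw=(338,115,60,25),amber=(208,315,42,60),small=(135,342,34,44),pin=(138,264,36,48)).items(): print(n,d[y:y+h,x:x+w].mean().round(3))
cv2.imwrite("pics/endpin.png",np.hstack([cv2.resize(k[250:320,120:190],None,fx=5,fy=5,interpolation=2) for k in(S0,S1)]))
```

```text
top0 [286.1 188.9] [ 4.1 73.5] [620.   21.2  75. ] 614.2880339281047
rel_top [288.1 200.5] [ 3.9 73.3] [579.9  14.6  75. ] 573.717744227482
end_top [291.1 217.8] [ 3.8 73.5] [520.4   5.   75. ] 513.4155439744633
jar 0.0
clear 0.0
tape 0.0
screw 0.0
amber 0.0
small 0.0
pin 0.0
```

View pics/endpin.png

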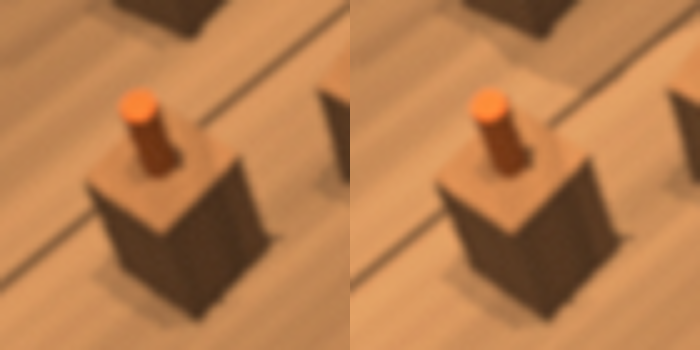

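The tray is about 100.9 mm out, so it is at its stop. The pin looks the same as in the first image, and the bystander regions in the scene view are unchanged. Handing in.

```bash
python3 -c "
from workcell import *
print(finish_job())"
```

```text
the job is handed in; nothing more can be done
None
```

The job is done and handed in, after about 38 s of the 72 s allowed; no verdict was reported.

- **Latch:** I took the pin from the far-right holder and lowered it through the override hole. It met the latch 31 mm below the unit's top. I pressed it in about 8 mm with at most 9.3 N, then drew it out, and the tray sprang out about 41 mm.
- **Pin:** It went back into its holder until the handle seated at the height it was picked up from. In the last scene picture it looks the same as at the start.
- **Tray:** I hooked the bar handle with the shut fingers and pulled until it stopped; a second gentle pull moved it no further. The top camera measured about 101 mm out.
- **Bystanders:** The scene picture showed no change at the jar, the two brown bottles, the clear bottle, the tape or the screwdriver. I did not check the vase separately; the arm never went near any of these except the tape, which it passed above. The arm ended clear of everything.
- **Disagreements:** The wrist and overhead cameras differed by about 4 mm in x. I therefore aligned the pin and hole within the wrist view alone. The closed gripper read 13.4 mm on the 16 mm handle, with no sign of slipping.

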